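Make up the kitchen and bathroom cleaning caddies

TASK

Make up two cleaning kits from the stock on the worktop: the green washing-up liquid, the yellow cream cleaner and the wooden pot brush go into the white caddy, the red descaler and the turquoise spray into the pink caddy. Give each its own compartment, standing upright on the caddy's floor, and set it down rather than drop it. Leave the rest of the stock (grey bottle, purple bottle, white-headed spray) standing where it is.

Things in the scene. Friction and masses are not known exactly. Their poses are not given: they have to be found in the camera images.
- white_caddy: White perforated plastic caddy (kitchen kit), open on top, loose, 0.4 kg. Outside 120 (x) x 250 (y) x 70 mm high; rim juts 3 mm; walls and floor 5 mm. Three compartments in a row along y, each 110 (x) x 77 mm (y), parted by full-height 5 mm dividers; centres at x = 0, y = -82, 0, +82 mm. Origin: centre of underside, z up; inner floor at z = 5 mm.
- pink_caddy: Pink perforated plastic caddy (bathroom kit), open on top, loose, 0.4 kg. Outside 120 (x) x 168 (y) x 70 mm high; rim juts 3 mm; walls and floor 5 mm. Two compartments in a row along y, each 110 (x) x 76 mm (y), parted by full-height 5 mm dividers; centres at x = 0, y = -41, +41 mm. Origin: centre of underside, z up; inner floor at z = 5 mm.
- dish_soap: Green washing-up liquid bottle with a white push-pull cap, pale green label; 54 mm in diameter, 156 mm tall, about 0.27 kg, round about its axis; shoulder slopes in from 90 mm height up, cap 32 mm in diameter from 122 to 146 mm height, on it a 16 mm nozzle up to 156 mm. Hold it by the cap. Origin: centre of the underside, on its upright axis; z up. 
- cream_cleaner: Yellow cream cleaner bottle with an orange cap, cream label; 54 mm in diameter, 152 mm tall, about 0.27 kg, shape round about its axis; shoulder slopes in from 88 to 98 mm height up to 118 mm, cap from 122 mm to 152 mm height, 34 mm in diameter: hold it by the cap. Origin: centre of the underside, on its upright axis; z up. 
- pot_brush: Wooden pot brush standing on its bristles: bristle head 54 mm in diameter and 28 mm high, over it a wooden disc 58 mm in diameter from 28 to 42 mm height, then an upright round handle, 26 mm in diameter at the disc, 32 mm at 87 mm height, its rounded top at 115 mm. About 0.09 kg. Hold it by the handle. Origin: centre of the underside, on its upright axis; z up. 
- descaler: Red descaler bottle with a blue cap, pale pink label; 54 mm in diameter, 152 mm tall, about 0.27 kg, shape round about its axis; shoulder slopes in from 88 to 98 mm height up to 118 mm, cap from 122 mm to 152 mm height, 34 mm in diameter: hold it by the cap. Origin: centre of the underside, on its upright axis; z up. 
- turquoise_spray: Turquoise trigger-spray bottle, 158 mm tall, 0.25 kg. Body 54 mm dia to 85 mm height, collar 26 mm dia at 114-128 mm, head at 128-158 mm: 26 mm wide (y), x -38 to +28 mm; white nozzle to x = -50, trigger below it (to x = -47, down to 94 mm height). Hold it across the head's width over the body axis. Origin: centre of the body's underside, z up; nozzle points to -x.
- drain_cleaner: Bystander, stays in stock: grey bottle with a red cap, pale yellow label; 54 mm in diameter, 152 mm tall, about 0.27 kg, shape round about its axis; shoulder slopes in from 88 to 98 mm height up to 118 mm, cap from 122 mm to 152 mm height, 34 mm in diameter. Origin: centre of the underside, on its upright axis; z up. 
- floor_cleaner: Bystander, stays in stock: purple bottle with a dark purple cap, lilac label; 54 mm in diameter, 152 mm tall, about 0.27 kg, shape round about its axis; shoulder slopes in from 88 to 98 mm height up to 118 mm, cap from 122 mm to 152 mm height, 34 mm in diameter. Origin: centre of the underside, on its upright axis; z up. 
- white_spray: Bystander, stays in stock: pale blue trigger-spray bottle with a white spray head and a dark blue label, same shape and size as the turquoise spray (54 mm body, 158 mm tall, nozzle to x = -50 mm). Origin: centre of the underside of the body, z up, -x the way the nozzle points.
There are look-alikes about, which are no part of the job. Leave any blue or orange look-alike of the pink_caddy alone.

How it is judged:
By the outcome, as a careful person would: the job done as asked, in the order asked, and still so for the second after the job is handed in, with the robot touching nothing.
It also fails if it takes over 120 s, if anything falls off the work surface, if the arm or the gripper's body presses on something with over 40 N, if the wrist force passes 120 N, or if a joint passes its speed limit or range.

ROBOT

A 7-joint arm with a two-finger parallel gripper is mounted at the origin on the work surface. World frame = base frame: x ahead of the robot, y to its left, z up, the work surface at z = 0. Lengths are in m, angles in rad, forces in N, time in s.
With the tool pointing down it reaches from about 0.4 to 0.85 m from the base axis. Payload 6.9 kg.
Tool frame: the origin (TCP) lies midway between the tips of the shut fingers; the grasp point (between the pads) lies hold_point_z behind it (hold_point_z is the distance from the TCP to the grasp point, in m); z points along the fingers, y is the line along which they close (so a half turn about z gives the same grasp; the last joint's range is limited). The gripper opens to 85 mm and grips with 20 to 120 N. Pads are 22 mm wide; open, the fingers measure 114 mm over their backs; the gripper's body (76 mm by 85 mm) begins 54 mm behind the grasp point. The pads swing forward as they close: fully open they stand 13 mm farther back than shut.
Start: joints at [-1.004, 0.507, -0.238, 1.5, 0.126, 1.149, -0.155], TCP at [0.278, 0.56, 0.191] pointing down, gripper open.
Joint ranges: [-3.08, 3.08], [-0.24, 2.05], [-1.43, 1.35], [0, 2.5], [-1.52, 4.66], [0.17, 1.96], [-2.89, 2.89]. Speed limits (rad/s): [2.39, 2.39, 3.14, 3.14, 3.14, 3.14, 3.14].

INTERFACE

Orientations are given as a unit quaternion [w, x, y, z].
In Python, from cell import * gives the robot as it stands.
- The arm moves only by the tool jog_arm, never from a script. Its arguments are lists of equal length, an entry for each row: "slide": the shift along the tool's x, y, z in m, a list of three; "spin": the turn about the tool's z in rad. A call has 1 to 12 rows; each row shifts and turns the commanded pose from where the row before left it, along the tool's axes as they then stand; what a row does not reach is not made up. A row lasts 1/10 s, in which the tool goes at most 50 mm and 8.59 degrees, less where a joint would pass 70% of its speed; a pose out of reach is approached as far as the arm can. A call with a gripper value outside its range is refused whole. "grip" is the closure, from -1 (fully open) to 1 (shut), set as the call begins (left out, the last holds). The fingers move at their own pace and stop on an object; "force" is the grip in N (left out, the last holds). Time passes only in rows, so rows that do not move let the fingers close. It gives the time, the measured TCP pose, the force, the opening and the grip force at its end, in the units of the state.
- observe(): the state, without advancing time (a new reading comes with each control period).
- capture(name): name is "side" or "top" or "wrist"; returns a dict with "color" (420x560x3 uint8, red, green, blue), "z_map" (420x560 float32, m along the optical axis (not along the pixel's ray), 0 where there is no reading), "fov_y" (degrees; the focal length in pixels is half the picture's height over the tangent of half this angle, whatever the lens; pixels are square), "cx", "cy" (the principal point, pixels), "cam_to_world" (4x4, takes a point from camera to world coordinates). Camera axes: x right, y down, z forward; pixel columns grow to the right and rows downward; lengths in m; the calibration is good to about 2 mm. A picture is of the moment at which its call begins.
- close_job(): hands the job in; it is judged then, once.
The state is a dict: "time_s": time; "joint_pos": joint angles; "joint_velocities": joint speeds; "joint_efforts": joint torques, N m; "position": TCP position; "ee_rot": TCP orientation; "force": force on the tool from outside, world axes, zero at the start; "moment": the same for the moment, N m; "gripper_width": finger opening in m; "grip_force": force on a finger pad.
Only numpy, scipy, OpenCV 4.12 (cv2) and the standard library are available. Lean on these libraries where they do the work, as an engineer would, in place of code of your own. Each camera call takes 0.05 s, during which the arm holds its last target. There are 200 camera calls.

## Working session

There is one attempt and no reset: what is moved stays moved. The work goes in short steps, Python scripts to look and compute and a tool call to move; the robot and the scene stay as the last step left them, time stands still between calls to the robot, and variables do not carry over. Pictures are saved under pics/ and viewed, at most 14 in all, crops included, and the job is handed in when it is done.

Besides the shell and the picture viewer there is one more tool, called as name(argument=value, ...), one argument or row to a line, values as JSON. jog_arm: Moves the arm, as the interface text tells. Its arguments: {"type":"object","properties":{"slide":{"type":"array"},"spin":{"type":"array"},"grip":{"type":"number"},"force":{"type":"number"}},"required":["slide","spin"]}

```bash
ls; mkdir -p pics; cat > h.py <<'E'
from cell import *
import numpy as np, cv2
def cap(name,save=None):
    c=capture(name)
    if save: cv2.imwrite(f'pics/{save}.png',c['color'][:,:,::-1])
    z=c['z_map']; f=210/np.tan(np.radians(c['fov_y'])/2)
    v,u=np.mgrid[:420,:560]
    P=np.stack([(u-c['cx'])*z/f,(v-c['cy'])*z/f,z,np.ones_like(z)],-1)@c['cam_to_world'].T
    return c,P[...,:3]
E
python3 - <<'E'
from h import *
s=observe(); print(s)
for n in ['top','side']:
    c,P=cap(n,n+'0'); print(n,c['fov_y'],c['cx'],c['cy'],c['cam_to_world'].round(3).tolist()); np.save(n+'0.npy',P)
E
```

```text
pics
{'time_s': 0.0, 'joint_pos': array([-1.00346539,  0.50833268, -0.23752342,  1.50109673,  0.12571347,
        1.14888842, -0.15476735]), 'joint_velocities': array([-1.03885158e-03, -1.12591840e-03,  1.14570050e-03, -4.44068451e-04,
        4.07436449e-04,  3.16865559e-04, -3.01945686e-05]), 'joint_efforts': array([ 4.63363231e-04, -6.20588708e+01, -2.18647309e+00, -2.49659783e+01,
        1.27285425e-02,  1.18018567e-02,  3.95150408e-06]), 'position': array([0.27832293, 0.55899505, 0.19054534]), 'ee_rot': array([-1.78214018e-04,  2.28844290e-01,  9.73462654e-01, -8.48815674e-04]), 'force': array([-0.62688641, -0.64328572,  0.02377975]), 'moment': array([-0.00836788,  0.00826095,  0.01273391]), 'grip_force': 0.0, 'gripper_width': 0.08567774204715486}
top 53.32169748445231 284.70659237889873 214.8179336268429 [[0.009, -0.994, 0.112, 0.315], [-1.0, -0.007, 0.013, 0.088], [-0.012, -0.113, -0.994, 1.088], [0.0, 0.0, 0.0, 1.0]]
side 48.78022226876365 280.6367714702555 215.6972003589569 [[0.97, -0.189, 0.153, 0.245], [-0.243, -0.743, 0.623, -0.742], [-0.004, -0.642, -0.767, 1.068], [0.0, 0.0, 0.0, 1.0]]
```

```bash
python3 -c "
import cell; print([n for n in dir(cell) if n[0]!='_']); print(getattr(cell,'hold_point_z',None))"
```

```text
['IKError', 'capture', 'close_job', 'hold_point_z', 'observe']
0.0187
```

View pics/top0.png

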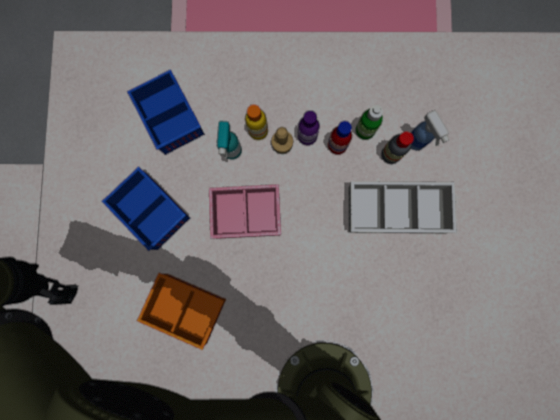

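View pics/side0.png

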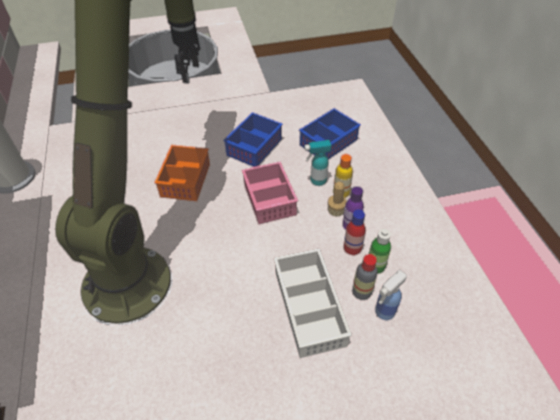

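```bash
cat > m.py <<'E'
from h import *
def tops(P,zmin,rng=None):
    m=((P[...,2]>zmin)&(P[...,2]<0.17)&(P[...,0]>0.35)&(abs(P[...,1])<0.45)).astype(np.uint8)
    n,l,st,_=cv2.connectedComponentsWithStats(m)
    for i in range(1,n):
        if st[i,4]<6: continue
        q=P[l==i]; r=cv2.minAreaRect(q[:,:2].astype(np.float32))
        v,u=np.argwhere(l==i).mean(0)
        print('px',(int(u),int(v)),'n',len(q),'mean',q.mean(0).round(4),'zmax',q[:,2].max().round(4),'mid',((q.max(0)+q.min(0))/2).round(4)[:2],'rect',np.round(r[0],4),np.round(r[1],4),round(r[2],1))
E
python3 - <<'E'
from m import *
for n in ['top','side']:
    P=np.load(n+'0.npy')
    for z in (.10,.125,.144): print(n,z); tops(P,z)
    # caddies rims
    m=((abs(P[...,2]-.07)<.006)).astype(np.uint8)
    k,l,st,_=cv2.connectedComponentsWithStats(cv2.morphologyEx(m,cv2.MORPH_CLOSE,np.ones((3,3))))
    for i in range(1,k):
        if st[i,4]<250: continue
        q=P[(l==i)&(m>0)]; r=cv2.minAreaRect(q[:,:2].astype(np.float32)); print('caddy',st[i,:4],np.round(r[0],4),np.round(r[1],4),round(r[2],2),q[:,2].mean().round(4))
    print('table',np.median(P[(abs(P[...,2])<.02)][:,2]))
E
```

```text
top 0.1
px (254, 116) n 388 mean [0.6586 0.1741 0.1295] zmax 0.1564 mid [0.6629 0.1754] rect [0.6614 0.175 ] [0.0424 0.0503] 7.6
px (372, 115) n 369 mean [ 0.6615 -0.1059  0.1269] zmax 0.1589 mid [ 0.6661 -0.1095] rect [ 0.6628 -0.1061] [0.049  0.0408] 60.9
px (308, 121) n 321 mean [0.6453 0.0455 0.1333] zmax 0.1568 mid [0.6483 0.0449] rect [0.6483 0.0449] [0.0415 0.0381] 89.8
px (434, 127) n 585 mean [ 0.6296 -0.2446  0.143 ] zmax 0.1626 mid [ 0.6292 -0.248 ] rect [ 0.6284 -0.2475] [0.0777 0.0327] 31.3
px (223, 137) n 448 mean [0.6008 0.2425 0.148 ] zmax 0.1618 mid [0.6001 0.2428] rect [0.6002 0.2425] [0.0326 0.0761] 86.3
px (342, 131) n 322 mean [ 0.6212 -0.0331  0.1335] zmax 0.1564 mid [ 0.6251 -0.0352] rect [ 0.6245 -0.0335] [0.0435 0.0362] 63.0
px (281, 132) n 129 mean [0.6248 0.1107 0.1122] zmax 0.1199 mid [0.6277 0.1114] rect [0.6271 0.1118] [0.0294 0.0283] 25.2
px (401, 142) n 405 mean [ 0.5967 -0.1709  0.1296] zmax 0.1564 mid [ 0.6024 -0.1749] rect [ 0.5984 -0.1718] [0.0514 0.0424] 35.2
top 0.125
px (253, 112) n 199 mean [0.662  0.175  0.1482] zmax 0.1564 mid [0.6651 0.1747]
[... 4414 characters left out ...]
584 mid [ 0.6682 -0.1129] rect [ 0.6661 -0.1147] [0.0258 0.03  ] 67.5
px (369, 259) n 132 mean [ 0.6006 -0.1803  0.1502] zmax 0.1547 mid [ 0.6013 -0.179 ] rect [ 0.6009 -0.1796] [0.0307 0.0311] 37.8
px (392, 281) n 340 mean [ 0.6288 -0.2548  0.1543] zmax 0.1602 mid [ 0.6291 -0.252 ] rect [ 0.6291 -0.2531] [0.0798 0.0273] 28.7
caddy [299 108  62  37] [0.6995 0.4096] [0.1778 0.1306] 28.74 0.0675
caddy [223 112  60  42] [0.4446 0.4485] [0.1796 0.1274] 45.48 0.0676
caddy [154 144  55  43] [0.1975 0.3485] [0.1799 0.1286] 67.75 0.0678
caddy [242 161  56  50] [0.4396 0.199 ] [0.1262 0.1803] 3.5 0.068
caddy [274 248  78 100] [ 0.4533 -0.1891] [0.2591 0.127 ] 89.97 0.0684
table -0.0012291272608019321
```

```bash
python3 - <<'E'
import cv2
a=cv2.imread('pics/top0.png')[95:240,200:460]; cv2.imwrite('pics/crop1.png',cv2.resize(a,None,fx=3,fy=3,interpolation=cv2.INTER_CUBIC))
E
```

```text
(no output)
```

View pics/crop1.png

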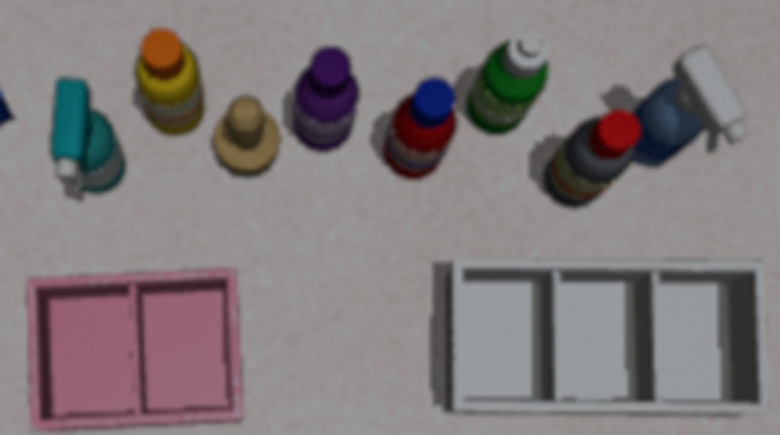

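Candidates by pixel in the top view:
- **Green soap:** (370,123), the only green bottle.
- **Red bottle:** descaler at (341,137). The grey bottle with a red cap at (398,148) and the purple one at (309,127) stay.
- **Turquoise spray:** (230,140), nozzle towards the robot. The white-headed spray at (430,130) stays.
- **Yellow and brush:** (256,120) and (282,140).
- **Pink caddy:** (245,210). The blue ones at (165,110) and (146,208) and the orange one at (181,311) are look-alikes.
- **White caddy:** (401,207).

The crop confirms these choices.

jog_arm(
  slide=[
    [0,0,-0.015],
    [0,0,-0.015],
    [0,0,-0.015],
    [0,0,-0.015],
    [0,0,-0.015],
    [0,0,-0.015],
    [0,0,-0.015],
    [0,0,-0.015],
    [0,0,0],
  ],
  spin=[0.1385,0.1385,0.1385,0.1385,0.1385,0.1385,0.1385,0.1385,0],
  grip=-1,
  force=40,
)

```text
time_s: 1.0
position: [0.2787, 0.5602, 0.313]
ee_rot: [-0.0, 0.707, 0.707, 0.001]
force: [0.9, 0.6, 0.7]
gripper_width: 0.0856
grip_force: 0.0
```

jog_arm(
  slide=[
    [-0.02,0.012,0],
    [-0.037,0.0215,0],
    [-0.037,0.0215,0],
    [-0.037,0.0215,0],
    [-0.037,0.0215,0],
    [-0.037,0.0215,0],
    [-0.037,0.0215,0],
    [-0.037,0.0215,0],
    [-0.037,0.0215,0],
    [-0.037,0.0215,0],
    [-0.037,0.0215,0],
    [-0.037,0.0215,0],
  ],
  spin=[0,0,0,0,0,0,0,0,0,0,0,0],
)

```text
time_s: 2.2
position: [0.5276, 0.131, 0.3103]
ee_rot: [-0.0, 0.705, 0.709, -0.001]
force: [-0.2, 0.8, -0.4]
gripper_width: 0.0854
grip_force: 0.0
```

jog_arm(
  slide=[
    [-0.037,0.0215,0],
    [-0.037,0.0215,0],
    [-0.037,0.0215,0],
    [-0.037,0.0215,0],
    [-0.037,0.0215,0],
    [-0.03,0.018,0],
    [-0.02,0.01,0],
    [-0.008,0.005,0],
    [0,0,0],
    [0,0,0],
  ],
  spin=[0,0,0,0,0,0,0,0,0,0],
)

```text
time_s: 3.2
position: [0.6679, -0.1086, 0.3109]
ee_rot: [-0.001, 0.706, 0.708, 0.0]
force: [-0.4, -0.1, 0.4]
gripper_width: 0.0857
grip_force: 0.0
```

```bash
python3 - <<'E'
from m import *
for n in ('wrist','top'):
    c,P=cap(n,n+'1'); print(n);
    for z in (.10,.142): tops(P,z)
print(observe()['position'])
E
```

```text
wrist
px (265, 21) n 1735 mean [0.654  0.0368 0.1353] zmax 0.154 mid [0.6526 0.0398] rect [0.6541 0.0378] [0.0443 0.0341] 12.3
px (243, 104) n 1456 mean [ 0.6318 -0.0357  0.1384] zmax 0.154 mid [ 0.6311 -0.0363] rect [ 0.6312 -0.0358] [0.0381 0.0442] 13.3
px (281, 173) n 1534 mean [ 0.6691 -0.1045  0.129 ] zmax 0.1581 mid [ 0.6688 -0.107 ] rect [ 0.6686 -0.1065] [0.0491 0.0424] 3.0
px (225, 231) n 1702 mean [ 0.6068 -0.1699  0.1306] zmax 0.1545 mid [ 0.604  -0.1753] rect [ 0.6054 -0.1729] [0.0429 0.0515] 69.3
px (251, 296) n 2216 mean [ 0.6351 -0.2432  0.1443] zmax 0.1599 mid [ 0.6316 -0.2492] rect [ 0.63   -0.2478] [0.0782 0.032 ] 28.7
px (264, 14) n 1028 mean [0.6531 0.0398 0.1512] zmax 0.154 mid [0.6529 0.039 ] rect [0.6529 0.039 ] [0.0238 0.0314] 89.9
px (238, 105) n 996 mean [ 0.6287 -0.0363  0.1515] zmax 0.154 mid [ 0.6285 -0.0364] rect [ 0.6285 -0.0364] [0.0321 0.0315] 0.4
px (281, 181) n 749 mean [ 0.6691 -0.1092  0.1487] zmax 0.1581 mid [ 0.6693 -0.1104] rect [ 0.669  -0.1102] [0.0311 0.031 ] 31.8
px (220, 242) n 756 mean [ 0.6045 -0.1751  0.1511] zmax 0.1545 mid [ 0.604 -0.
[... 1015 characters left out ...]
t [ 0.6069 -0.1529] [0.0031 0.0215] 76.5
px (253, 110) n 165 mean [0.6638 0.1753 0.151 ] zmax 0.1564 mid [0.6647 0.1751] rect [0.6647 0.175 ] [0.0305 0.0322] 89.1
px (375, 110) n 146 mean [ 0.6664 -0.1082  0.1488] zmax 0.1591 mid [ 0.6677 -0.1092] rect [ 0.6677 -0.1092] [0.0305 0.0309] 85.2
px (309, 116) n 164 mean [0.6503 0.0447 0.1513] zmax 0.1565 mid [0.651  0.0447] rect [0.651  0.0447] [0.0321 0.0301] 0.0
px (222, 136) n 366 mean [0.601  0.2442 0.1558] zmax 0.163 mid [0.5999 0.2453] rect [0.6    0.2455] [0.0264 0.0751] 87.3
px (344, 127) n 167 mean [ 0.6257 -0.0351  0.1512] zmax 0.1563 mid [ 0.627  -0.0353] rect [ 0.6265 -0.0361] [0.031  0.0317] 43.7
[ 0.66792494 -0.1081221   0.31156382]
```

View pics/wrist1.png

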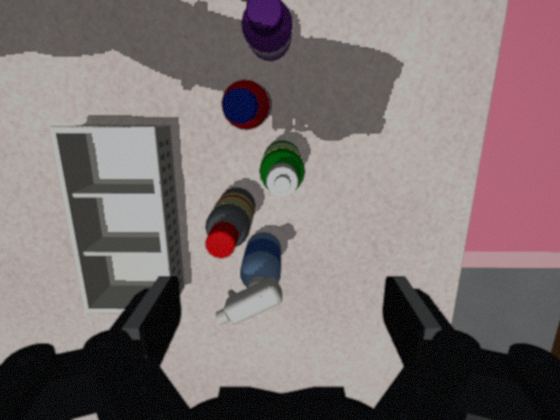

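jog_arm(
  slide=[
    [-0.002,0,0.015],
    [0,0,0.03],
    [0,0,0.03],
    [0,0,0.03],
    [0,0,0.03],
    [0,0,0.03],
    [0,0,0.02],
    [0,0,0.009],
    [0,0,0],
    [0,0,0],
  ],
  spin=[0,0,0,0,0,0,0,0,0,0],
)

```text
time_s: 4.3
position: [0.6688, -0.1117, 0.1187]
ee_rot: [0.001, 0.706, 0.708, 0.001]
force: [0.2, -1.2, 1.0]
gripper_width: 0.0855
grip_force: 0.0
```

jog_arm(
  slide=[
    [0,0,0],
    [0,0,0],
    [0,0,0],
    [0,0,0],
    [0,0,0],
    [0,0,0],
    [0,0,0],
    [0,0,0],
  ],
  spin=[0,0,0,0,0,0,0,0],
  grip=1,
  force=40,
)

```text
time_s: 5.1
position: [0.6681, -0.1121, 0.1173]
ee_rot: [-0.0, 0.707, 0.707, -0.0]
force: [-0.0, 0.3, 0.9]
gripper_width: -0.0001
grip_force: 0.0
```

```bash
python3 - <<'E'
from m import *
print(observe()['gripper_width'])
c,_=cap('wrist','wrist2'); d,P=cap('side'); tops(P,.1)
cv2.imwrite('pics/w2.png',np.vstack([c['color'][:300],cv2.resize(d['color'][180:330,280:560],(560,300))])[:,:,::-1])
E
```

```text
-6.179024432055465e-05
px (317, 149) n 386 mean [0.6011 0.237  0.1374] zmax 0.1609 mid [0.5997 0.2397] rect [0.5999 0.2389] [0.0773 0.0353] 2.5
px (344, 164) n 270 mean [0.6604 0.165  0.1265] zmax 0.1551 mid [0.6636 0.1697] rect [0.6624 0.168 ] [0.0417 0.0481] 73.5
px (338, 185) n 80 mean [0.6239 0.1045 0.1093] zmax 0.1171 mid [0.6264 0.1053] rect [0.6251 0.1049] [0.0282 0.0288] 69.3
px (355, 197) n 269 mean [0.6468 0.0349 0.1292] zmax 0.1558 mid [0.6491 0.039 ] rect [0.6491 0.039 ] [0.0378 0.0403] 89.8
px (357, 220) n 294 mean [ 0.6222 -0.0449  0.1298] zmax 0.155 mid [ 0.6246 -0.0409] rect [ 0.6236 -0.0402] [0.0386 0.0408] 17.7
px (381, 240) n 315 mean [ 0.6616 -0.1196  0.1257] zmax 0.169 mid [ 0.6662 -0.1142] rect [ 0.6635 -0.1165] [0.039  0.0479] 54.5
px (367, 266) n 387 mean [ 0.5968 -0.1858  0.1277] zmax 0.1548 mid [ 0.5999 -0.1833] rect [ 0.5976 -0.1815] [0.04   0.0489] 42.4
px (392, 285) n 469 mean [ 0.6287 -0.257   0.1443] zmax 0.1612 mid [ 0.6289 -0.2517] rect [ 0.6297 -0.2552] [0.0779 0.0323] 28.5
```

View pics/w2.png

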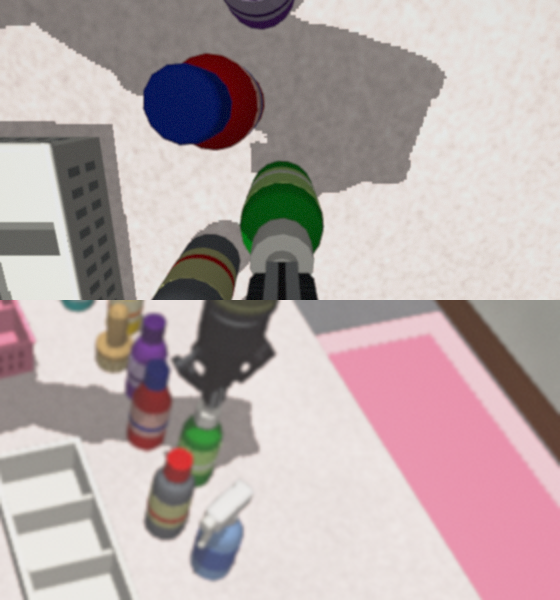

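```bash
python3 - <<'E'
from m import *
for n in('side','wrist'):
    c,P=cap(n,n+'3')
    m=(abs(P[...,0]-.668)<.05)&(abs(P[...,1]+.112)<.05)&(P[...,2]>.11)&(P[...,2]<.26)
    for z in np.arange(.11,.26,.008):
        k=m&(abs(P[...,2]-z)<.004)
        if k.sum()>3:
            q=P[k]; print(n,z.round(3),k.sum(),q.min(0)[:2].round(3),q.max(0)[:2].round(3),c['color'][k].mean(0).round())
c=cv2.imread('pics/side3.png')[170:280,330:460]; cv2.imwrite('pics/s3.png',cv2.resize(c,None,fx=5,fy=5,interpolation=cv2.INTER_CUBIC))
E
```

```text
side 0.11 25 [ 0.647 -0.127] [ 0.681 -0.099] [ 66. 123.  65.]
side 0.118 21 [ 0.652 -0.133] [ 0.67  -0.107] [ 83. 123.  80.]
side 0.126 21 [ 0.651 -0.128] [ 0.678 -0.11 ] [131. 131. 124.]
side 0.134 28 [ 0.652 -0.129] [ 0.677 -0.107] [144. 141. 136.]
side 0.142 58 [ 0.65  -0.128] [ 0.684 -0.097] [150. 147. 143.]
side 0.15 24 [ 0.653 -0.127] [ 0.673 -0.103] [147. 144. 139.]
side 0.158 6 [ 0.66  -0.124] [ 0.673 -0.117] [103. 102. 100.]
side 0.166 23 [ 0.653 -0.125] [ 0.681 -0.105] [97. 93. 93.]
side 0.174 25 [ 0.653 -0.125] [ 0.68  -0.106] [87. 84. 84.]
side 0.182 26 [ 0.654 -0.126] [ 0.68  -0.109] [82. 80. 80.]
side 0.19 18 [ 0.653 -0.126] [ 0.678 -0.118] [79. 76. 77.]
side 0.198 26 [ 0.642 -0.127] [ 0.693 -0.119] [87. 82. 82.]
side 0.206 66 [ 0.633 -0.128] [ 0.702 -0.1  ] [76. 71. 71.]
side 0.214 61 [ 0.627 -0.127] [ 0.707 -0.104] [78. 74. 74.]
side 0.222 64 [ 0.623 -0.131] [ 0.715 -0.103] [75. 70. 70.]
side 0.23 72 [ 0.62  -0.131] [ 0.717 -0.111] [67. 63. 63.]
side 0.238 66 [ 0.618 -0.132] [ 0.718 -0.112] [66. 62. 63.]
side 0.246 76 [ 0.619 -0.132] [ 0.718 -0.115] [72. 68. 68.]
side
[... 481 characters left out ...]
[97. 97. 94.]
wrist 0.166 467 [ 0.656 -0.106] [ 0.683 -0.1  ] [49. 50. 50.]
wrist 0.174 646 [ 0.656 -0.106] [ 0.683 -0.1  ] [42. 43. 44.]
wrist 0.182 749 [ 0.656 -0.106] [ 0.683 -0.1  ] [40. 41. 42.]
wrist 0.19 660 [ 0.656 -0.123] [ 0.683 -0.1  ] [46. 48. 48.]
wrist 0.198 1296 [ 0.643 -0.123] [ 0.698 -0.098] [29. 29. 31.]
wrist 0.206 3667 [ 0.634 -0.125] [ 0.705 -0.097] [21. 21. 22.]
wrist 0.214 7438 [ 0.627 -0.122] [ 0.712 -0.098] [19. 20. 21.]
wrist 0.222 5459 [ 0.62  -0.122] [ 0.718 -0.094] [19. 19. 20.]
wrist 0.23 8666 [ 0.618 -0.117] [ 0.718 -0.094] [17. 18. 20.]
wrist 0.238 7647 [ 0.618 -0.108] [ 0.718 -0.093] [16. 17. 18.]
wrist 0.246 1725 [ 0.651 -0.099] [ 0.687 -0.093] [15. 16. 18.]
```

View pics/s3.png

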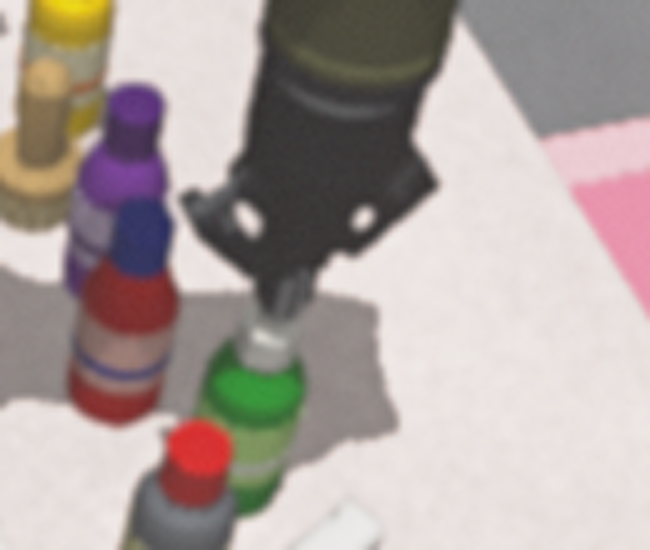

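The shut fingers (side crop, about (290,300)) end just above the nozzle, at z≈0.162 where the readout says 0.117. The bottle at (255,400) is untouched. So the readout is about 44 mm low. I'll open, go down by that much and grip again.

jog_arm(
  slide=[
    [0,0,0],
    [0,0,0],
    [0,0,0],
    [0,0,0],
    [0,0,0],
    [0,0,0],
    [0,0,0],
    [0,0,0],
  ],
  spin=[0,0,0,0,0,0,0,0],
  grip=-1,
)

```text
time_s: 6.1
position: [0.6681, -0.1121, 0.1174]
ee_rot: [-0.0, 0.707, 0.707, -0.0]
force: [0.9, -0.5, 0.1]
gripper_width: 0.0854
grip_force: 0.0
```

jog_arm(
  slide=[
    [0,0,0.01],
    [0,0,0.015],
    [0,0,0.01],
    [0,0,0.007],
    [0,0,0],
    [0,0,0],
  ],
  spin=[0,0,0,0,0,0],
)

```text
time_s: 6.7
position: [0.6683, -0.1122, 0.0755]
ee_rot: [0.0, 0.707, 0.707, -0.0]
force: [0.3, 0.6, 0.5]
gripper_width: 0.0856
grip_force: 0.0
```

jog_arm(
  slide=[
    [0,0,0],
    [0,0,0],
    [0,0,0],
    [0,0,0],
    [0,0,0],
    [0,0,0],
    [0,0,0],
    [0,0,0],
  ],
  spin=[0,0,0,0,0,0,0,0],
  grip=1,
  force=40,
)

```text
time_s: 7.5
position: [0.6685, -0.1122, 0.0759]
ee_rot: [0.0, 0.707, 0.707, 0.0]
force: [-0.6, 0.2, 4.6]
gripper_width: 0.0307
grip_force: 40.2
```

jog_arm(
  slide=[
    [0,0,-0.01],
    [0,0,-0.02],
    [0,0,-0.03],
    [0,0,-0.03],
    [0,0,-0.03],
    [0,0,-0.03],
    [0,0,-0.03],
    [0,0,-0.02],
    [0,0,0],
    [0,0,0],
  ],
  spin=[0,0,0,0,0,0,0,0,0,0],
)

```text
time_s: 8.5
position: [0.6677, -0.112, 0.2745]
ee_rot: [-0.0, 0.707, 0.707, -0.0]
force: [-0.9, -0.1, -3.4]
gripper_width: 0.0306
grip_force: 40.1
```

jog_arm(
  slide=[
    [0.005,-0.014,0],
    [0,-0.025,0],
    [0,-0.03,0],
    [0,-0.03,0],
    [0,-0.03,0],
    [0,-0.03,0],
    [0,-0.025,0],
    [0,-0.02,0],
    [0,-0.01,0],
    [0,0,0],
    [0,0,0],
  ],
  spin=[0,0,0,0,0,0,0,0,0,0,0],
)

```text
time_s: 9.6
position: [0.4548, -0.107, 0.2749]
ee_rot: [-0.0, 0.707, 0.708, -0.0]
force: [-0.2, -0.3, -2.4]
gripper_width: 0.0306
grip_force: 40.4
```

```bash
python3 - <<'E'
from m import *
c,P=cap('side','side4'); d,Q=cap('wrist','wrist4')
cv2.imwrite('pics/c4.png',np.hstack([c['color'][100:380,160:440],d['color'][::1,:][:280,140:420]])[:,:,::-1])
print(observe()['position'])
E
```

```text
[ 0.45503399 -0.1071381   0.27493806]
```

View pics/c4.png

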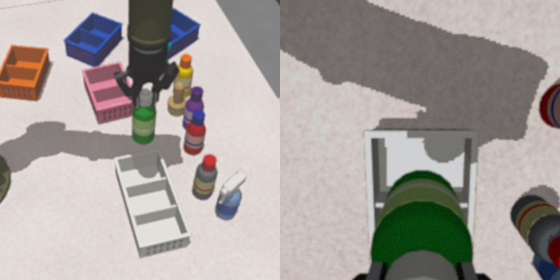

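jog_arm(
  slide=[
    [0,0,0.015],
    [0,0,0.025],
    [0,0,0.03],
    [0,0,0.03],
    [0,0,0.03],
    [0,0,0.025],
    [0,0,0.015],
    [0,0,0.01],
    [0,0,0.006],
    [0,0,0.003],
    [0,0,0],
    [0,0,0],
  ],
  spin=[0,0,0,0,0,0,0,0,0,0,0,0],
)

```text
time_s: 10.9
position: [0.4546, -0.1074, 0.0869]
ee_rot: [0.0, 0.707, 0.707, 0.0]
force: [0.1, -0.8, -2.8]
gripper_width: 0.0306
grip_force: 40.3
```

jog_arm(
  slide=[
    [0,0,0.002],
    [0,0,0.002],
    [0,0,0],
    [0,0,0],
  ],
  spin=[0,0,0,0],
)

```text
time_s: 11.3
position: [0.4541, -0.1073, 0.0824]
ee_rot: [-0.0, 0.707, 0.707, -0.0]
force: [0.3, -0.3, -2.6]
gripper_width: 0.0304
grip_force: 40.4
```

jog_arm(
  slide=[
    [0,0,0.001],
    [0,0,0.001],
    [0,0,0],
    [0,0,0],
  ],
  spin=[0,0,0,0],
)

```text
time_s: 11.7
position: [0.4544, -0.1074, 0.0808]
ee_rot: [0.0, 0.707, 0.707, 0.0]
force: [-1.2, 0.1, 4.6]
gripper_width: 0.0309
grip_force: 41.0
```

jog_arm(
  slide=[
    [0,0,0],
    [0,0,0],
    [0,0,0],
    [0,0,0],
    [0,0,0],
    [0,0,0],
    [0,0,-0.02],
    [0,0,-0.03],
    [0,0,-0.03],
    [0,0,-0.03],
    [0,0,-0.01],
    [0,0,0],
  ],
  spin=[0,0,0,0,0,0,0,0,0,0,0,0],
  grip=-1,
)

```text
time_s: 12.9
position: [0.455, -0.1075, 0.2015]
ee_rot: [0.001, 0.707, 0.708, 0.001]
force: [0.5, -0.6, -0.5]
gripper_width: 0.085
grip_force: 0.0
```

jog_arm(
  slide=[
    [0.014,0.0105,0],
    [0.028,0.021,0],
    [0.028,0.021,0],
    [0.028,0.021,0],
    [0.028,0.021,0],
    [0.028,0.021,0],
    [0.028,0.021,0],
    [0.028,0.021,0],
    [0.028,0.021,0],
    [0.028,0.021,0],
    [0.015,0.0115,0],
    [0,0,0],
  ],
  spin=[0,0,0,0,0,0,0,0,0,0,0,0],
)

```text
time_s: 14.1
position: [0.6647, 0.1774, 0.1967]
ee_rot: [-0.002, 0.705, 0.709, -0.001]
force: [-0.7, -0.1, -0.6]
gripper_width: 0.0851
grip_force: 0.0
```

```bash
python3 - <<'E'
from m import *
for n in ('wrist','side'):
    c,P=cap(n,n+'5'); print(n); tops(P,.144)
print(observe()['position'])
E
```

```text
wrist
px (184, 116) n 4941 mean [0.6058 0.2453 0.1565] zmax 0.16 mid [0.6024 0.2447] rect [0.6023 0.2449] [0.026  0.0787] 87.6
px (283, 219) n 1713 mean [0.6666 0.1767 0.1514] zmax 0.1543 mid [0.6666 0.1755] rect [0.6667 0.1758] [0.0326 0.032 ] 65.1
px (265, 371) n 1215 mean [0.6532 0.0477 0.1509] zmax 0.1536 mid [0.6528 0.0451] rect [0.6532 0.0456] [0.0303 0.0327] 69.0
side
px (317, 144) n 193 mean [0.6004 0.2391 0.1531] zmax 0.1602 mid [0.5986 0.2418] rect [0.5987 0.2421] [0.0289 0.078 ] 88.7
px (345, 157) n 80 mean [0.6635 0.171  0.1492] zmax 0.1556 mid [0.6634 0.1716] rect [0.6645 0.1721] [0.0309 0.0306] 32.2
px (356, 190) n 98 mean [0.6495 0.0402 0.1495] zmax 0.1565 mid [0.6508 0.041 ] rect [0.6509 0.0414] [0.0329 0.0318] 3.4
px (358, 213) n 108 mean [ 0.6252 -0.0392  0.1497] zmax 0.1543 mid [ 0.6268 -0.0377] rect [ 0.6259 -0.038 ] [0.0312 0.0289] 68.7
px (301, 248) n 119 mean [ 0.4527 -0.1097  0.1522] zmax 0.1624 mid [ 0.4534 -0.1072] rect [ 0.4541 -0.107 ] [0.0294 0.0298] 77.5
px (369, 259) n 135 mean [ 0.6007 -0.1803  0.1498] zmax 0.1556 mid [ 0.6015 -0.1794] rect [ 0.6015 -0.1799] [0.03   0.0313] 67.0
px (392, 281) n 340 mean [ 0.6289 -0.2548  0.1542] zmax 0.1617 mid [ 0.6292 -0.252 ] rect [ 0.6293 -0.2531] [0.0793 0.0273] 28.1
[0.66403162 0.17344601 0.19804727]
```

jog_arm(
  slide=[
    [0.001,0.001,0.015],
    [0,0,0.03],
    [0,0,0.03],
    [0,0,0.025],
    [0,0,0.015],
    [0,0,0.007],
    [0,0,0],
    [0,0,0],
  ],
  spin=[0,0,0,0,0,0,0,0],
)

```text
time_s: 15.0
position: [0.6662, 0.1743, 0.0792]
ee_rot: [0.0, 0.707, 0.707, 0.0]
force: [-0.9, -0.3, 0.9]
gripper_width: 0.0857
grip_force: 0.0
```

jog_arm(
  slide=[
    [0,0,0],
    [0,0,0],
    [0,0,0],
    [0,0,0],
    [0,0,0],
    [0,0,0],
    [0,0,0],
    [0,0,0],
  ],
  spin=[0,0,0,0,0,0,0,0],
  grip=1,
  force=40,
)

```text
time_s: 15.8
position: [0.6661, 0.175, 0.079]
ee_rot: [0.0, 0.707, 0.707, 0.0]
force: [-1.2, 0.3, 5.2]
gripper_width: 0.0322
grip_force: 40.2
```

jog_arm(
  slide=[
    [0,0,-0.01],
    [0,0,-0.02],
    [0,0,-0.03],
    [0,0,-0.03],
    [0,0,-0.03],
    [0,0,-0.03],
    [0,0,-0.03],
    [0,0,-0.02],
    [0,0,0],
    [0,0,0],
  ],
  spin=[0,0,0,0,0,0,0,0,0,0],
)

```text
time_s: 16.8
position: [0.6655, 0.1748, 0.2775]
ee_rot: [-0.0, 0.707, 0.707, -0.0]
force: [0.2, -0.2, -3.4]
gripper_width: 0.0324
grip_force: 40.3
```

jog_arm(
  slide=[
    [-0.012,-0.007,0],
    [-0.024,-0.014,0],
    [-0.034,-0.02,0],
    [-0.036,-0.021,0],
    [-0.036,-0.021,0],
    [-0.036,-0.021,0],
    [-0.036,-0.021,0],
    [-0.036,-0.021,0],
    [-0.036,-0.021,0],
    [-0.034,-0.02,0],
    [-0.024,-0.014,0],
    [-0.012,-0.007,0],
  ],
  spin=[0,0,0,0,0,0,0,0,0,0,0,0],
)

```text
time_s: 18.0
position: [0.4556, -0.1835, 0.2771]
ee_rot: [-0.001, 0.708, 0.706, -0.001]
force: [0.0, 0.2, -2.1]
gripper_width: 0.0324
grip_force: 40.4
```

jog_arm(
  slide=[
    [-0.008,-0.004,0],
    [0,0,0],
    [0,0,0],
    [0,0,0],
  ],
  spin=[0,0,0,0],
)

```text
time_s: 18.4
position: [0.4551, -0.1878, 0.278]
ee_rot: [-0.0, 0.706, 0.708, 0.0]
force: [0.2, -0.5, -1.7]
gripper_width: 0.0325
grip_force: 40.4
```

jog_arm(
  slide=[
    [-0.001,-0.001,0.015],
    [0,0,0.025],
    [0,0,0.03],
    [0,0,0.03],
    [0,0,0.03],
    [0,0,0.025],
    [0,0,0.015],
    [0,0,0.01],
    [0,0,0.006],
    [0,0,0.003],
    [0,0,0],
    [0,0,0],
  ],
  spin=[0,0,0,0,0,0,0,0,0,0,0,0],
)

```text
time_s: 19.6
position: [0.4537, -0.1905, 0.09]
ee_rot: [0.001, 0.707, 0.707, 0.0]
force: [0.0, 0.2, -1.9]
gripper_width: 0.032
grip_force: 40.3
```

jog_arm(
  slide=[
    [0,0,0.0015],
    [0,0,0.0015],
    [0,0,0.001],
    [0,0,0],
    [0,0,0],
  ],
  spin=[0,0,0,0,0],
)

```text
time_s: 20.1
position: [0.4532, -0.1903, 0.0854]
ee_rot: [-0.0, 0.707, 0.707, -0.0]
force: [-0.2, -0.3, -0.9]
gripper_width: 0.032
grip_force: 40.4
```

jog_arm(
  slide=[
    [0,0,0.001],
    [0,0,0.001],
    [0,0,0],
    [0,0,0],
  ],
  spin=[0,0,0,0],
)

```text
time_s: 20.5
position: [0.4534, -0.1905, 0.0839]
ee_rot: [0.0, 0.707, 0.707, 0.0]
force: [-1.6, 0.8, 5.3]
gripper_width: 0.032
grip_force: 41.1
```

jog_arm(
  slide=[
    [0,0,0],
    [0,0,0],
    [0,0,0],
    [0,0,0],
    [0,0,0],
    [0,0,0],
    [0,0,-0.02],
    [0,0,-0.03],
    [0,0,-0.03],
    [0,0,-0.03],
    [0,0,-0.01],
    [0,0,0],
  ],
  spin=[0,0,0,0,0,0,0,0,0,0,0,0],
  grip=-1,
)

```text
time_s: 21.7
position: [0.454, -0.1906, 0.2045]
ee_rot: [0.001, 0.707, 0.708, 0.001]
force: [0.3, -0.3, -0.1]
gripper_width: 0.0853
grip_force: 0.0
```

jog_arm(
  slide=[
    [0.015,0.0085,0],
    [0.03,0.0172,0],
    [0.03,0.0172,0],
    [0.03,0.0172,0],
    [0.03,0.0172,0],
    [0.03,0.0172,0],
    [0.03,0.0172,0],
    [0.03,0.0172,0],
    [0.03,0.0172,0],
    [0.03,0.0172,0],
    [0.0155,0.0097,0],
    [0,0,0],
  ],
  spin=[0,0,0,0,0,0,0,0,0,0,0,0],
)

```text
time_s: 22.9
position: [0.6257, 0.1141, 0.2004]
ee_rot: [-0.002, 0.705, 0.709, -0.001]
force: [0.4, 0.8, -0.4]
gripper_width: 0.0854
grip_force: 0.0
```

```bash
python3 - <<'E'
from m import *
for n in ('wrist','side'):
    c,P=cap(n,n+'6'); print(n); tops(P,.104)
print(observe()['position'])
E
```

```text
wrist
px (248, 17) n 4541 mean [0.6064 0.2376 0.1511] zmax 0.1607 mid [0.6022 0.2371] rect [0.6022 0.2371] [0.0192 0.0782] 90.0
px (283, 203) n 1011 mean [0.6283 0.1123 0.1126] zmax 0.1166 mid [0.628  0.1107] rect [0.6281 0.1107] [0.0288 0.029 ] 2.0
px (312, 287) n 2660 mean [0.6516 0.051  0.1364] zmax 0.154 mid [0.6525 0.0469] rect [0.6522 0.0469] [0.0416 0.0364] 14.0
px (282, 362) n 2217 mean [ 0.6282 -0.0253  0.132 ] zmax 0.1535 mid [ 0.6282 -0.0291] rect [ 0.6277 -0.0286] [0.0415 0.0288] 2.9
px (92, 416) n 52 mean [ 0.451  -0.0913  0.1306] zmax 0.1348 mid [ 0.4489 -0.0949] rect [ 0.448  -0.0938] [0.0203 0.0041] 33.2
side
px (315, 149) n 271 mean [0.5936 0.2376 0.1386] zmax 0.1603 mid [0.5929 0.2415] rect [0.5932 0.2419] [0.0273 0.0646] 88.1
px (330, 146) n 7 mean [0.6368 0.2334 0.1457] zmax 0.1533 mid [0.6367 0.2344] rect [0.6373 0.2343] [0.0074 0.0014] 73.1
px (338, 185) n 67 mean [0.6245 0.1055 0.1105] zmax 0.1162 mid [0.6266 0.1061] rect [0.6263 0.1067] [0.0281 0.0263] 12.1
px (355, 196) n 247 mean [0.6472 0.0354 0.1319] zmax 0.1543 mid [0.6505 0.0394] rect [0.6495 0.0389] [0.0398 0.0355] 20.9
px (357, 219) n 270 mean [ 0.6225 -0.0443  0.1323] zmax 0.1531 mid [ 0.6249 -0.0406] rect [ 0.6241 -0.0406] [0.0352 0.0387] 15.1
px (301, 255) n 343 mean [ 0.4513 -0.1147  0.1296] zmax 0.1612 mid [ 0.4541 -0.1116] rect [ 0.4533 -0.1123] [0.0382 0.048 ] 78.7
px (367, 265) n 351 mean [ 0.5978 -0.1852  0.1305] zmax 0.1556 mid [ 0.6008 -0.1809] rect [ 0.5999 -0.1818] [0.0389 0.046 ] 75.7
px (310, 283) n 411 mean [ 0.4492 -0.1998  0.1325] zmax 0.1593 mid [ 0.4528 -0.197 ] rect [ 0.4496 -0.1967] [0.0407 0.0502] 62.3
px (392, 284) n 446 mean [ 0.6286 -0.2568  0.1466] zmax 0.1622 mid [ 0.6288 -0.2527] rect [ 0.6292 -0.2544] [0.0795 0.0299] 27.1
[0.6250359  0.10981111 0.20144124]
```

jog_arm(
  slide=[
    [0,0.002,0.015],
    [0,0,0.03],
    [0,0,0.03],
    [0,0,0.03],
    [0,0,0.03],
    [0,0,0.02],
    [0,0,0.011],
    [0,0,0.006],
    [0,0,0],
    [0,0,0],
  ],
  spin=[0,0,0,0,0,0,0,0,0,0],
)

```text
time_s: 24.0
position: [0.6286, 0.11, 0.0324]
ee_rot: [0.0, 0.707, 0.707, 0.001]
force: [0.8, -0.2, -0.3]
gripper_width: 0.0855
grip_force: 0.0
```

jog_arm(
  slide=[
    [0,0,0],
    [0,0,0],
    [0,0,0],
    [0,0,0],
    [0,0,0],
    [0,0,0],
    [0,0,0],
    [0,0,0],
  ],
  spin=[0,0,0,0,0,0,0,0],
  grip=1,
  force=30,
)

```text
time_s: 24.8
position: [0.6281, 0.1105, 0.0318]
ee_rot: [0.0, 0.707, 0.707, 0.0]
force: [-1.3, 0.9, 5.5]
gripper_width: 0.0304
grip_force: 29.9
```

jog_arm(
  slide=[
    [0,0,-0.01],
    [0,0,-0.02],
    [0,0,-0.03],
    [0,0,-0.03],
    [0,0,-0.03],
    [0,0,-0.03],
    [0,0,-0.03],
    [0,0,-0.02],
    [0,0,-0.01],
    [0,0,0],
  ],
  spin=[0,0,0,0,0,0,0,0,0,0],
)

```text
time_s: 25.8
position: [0.6285, 0.1103, 0.2427]
ee_rot: [0.001, 0.707, 0.707, 0.001]
force: [0.5, -0.7, -0.2]
gripper_width: 0.0306
grip_force: 30.0
```

jog_arm(
  slide=[
    [-0.012,-0.0055,0],
    [-0.024,-0.011,0],
    [-0.036,-0.016,0],
    [-0.038,-0.018,0],
    [-0.038,-0.018,0],
    [-0.038,-0.018,0],
    [-0.038,-0.018,0],
    [-0.038,-0.018,0],
    [-0.038,-0.018,0],
    [-0.036,-0.016,0],
    [-0.024,-0.011,0],
    [-0.012,-0.0055,0],
  ],
  spin=[0,0,0,0,0,0,0,0,0,0,0,0],
)

```text
time_s: 27.0
position: [0.4521, -0.2646, 0.2403]
ee_rot: [-0.001, 0.708, 0.706, -0.001]
force: [-0.3, 0.1, -1.3]
gripper_width: 0.0305
grip_force: 30.0
```

jog_arm(
  slide=[
    [-0.01,-0.0015,0],
    [0,0,0],
    [0,0,0],
    [0,0,0],
  ],
  spin=[0,0,0,0],
)

```text
time_s: 27.4
position: [0.4546, -0.2703, 0.2411]
ee_rot: [-0.0, 0.706, 0.708, 0.0]
force: [1.1, 1.2, -1.4]
gripper_width: 0.0305
grip_force: 30.0
```

```bash
python3 - <<'E'
from m import *
c,P=cap('side','side7'); cv2.imwrite('pics/c7.png',cv2.resize(c['color'][130:380,200:440,::-1],None,fx=2.4,fy=2.4))
m=(abs(P[...,2]-.069)<.005)&(P[...,0]<.53)&(P[...,0]>.38)&(P[...,1]<-.04)&(P[...,1]>-.34)
q=P[m]; r=cv2.minAreaRect(q[:,:2].astype(np.float32)); print(r, observe()['position'])
E
```

```text
((0.4533497095108032, -0.18982644379138947), (0.12661175429821014, 0.25745898485183716), 0.09481827169656754) [ 0.45451083 -0.27043068  0.24118512]
```

View pics/c7.png

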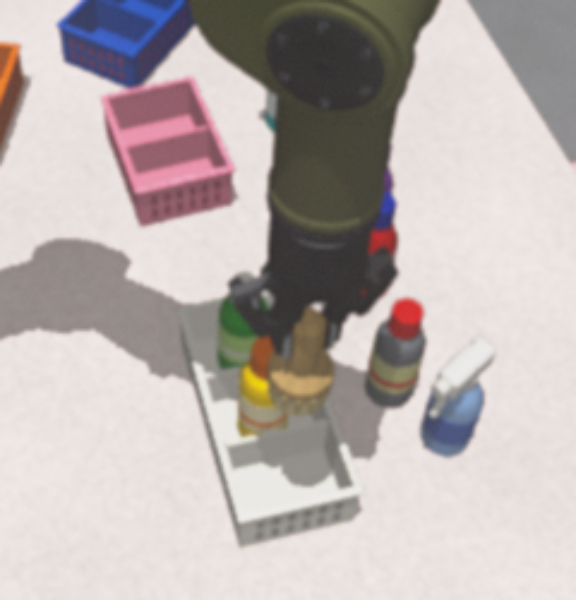

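Green (240,335) and yellow (262,400) stand in their compartments, and the brush (303,365) hangs upright above the free one.

jog_arm(
  slide=[
    [-0.002,0,0.015],
    [0,0,0.03],
    [0,0,0.03],
    [0,0,0.03],
    [0,0,0.03],
    [0,0,0.025],
    [0,0,0.015],
    [0,0,0.012],
    [0,0,0.008],
    [0,0,0.004],
    [0,0,0],
    [0,0,0],
  ],
  spin=[0,0,0,0,0,0,0,0,0,0,0,0],
)

```text
time_s: 28.65
position: [0.4542, -0.274, 0.043]
ee_rot: [0.0, 0.707, 0.707, 0.0]
force: [0.2, -0.6, -0.8]
gripper_width: 0.0305
grip_force: 30.0
```

jog_arm(
  slide=[
    [0,0,0.0015],
    [0,0,0.0015],
    [0,0,0.001],
    [0,0,0],
    [0,0,0],
  ],
  spin=[0,0,0,0,0],
)

```text
time_s: 29.15
position: [0.4537, -0.2738, 0.0384]
ee_rot: [-0.0, 0.707, 0.707, -0.0]
force: [-0.2, 0.0, -0.6]
gripper_width: 0.0303
grip_force: 30.0
```

jog_arm(
  slide=[
    [0,0,0.001],
    [0,0,0.001],
    [0,0,0],
    [0,0,0],
  ],
  spin=[0,0,0,0],
)

```text
time_s: 29.55
position: [0.4538, -0.274, 0.0368]
ee_rot: [0.0, 0.707, 0.707, 0.0]
force: [-1.6, 0.4, 4.7]
gripper_width: 0.0308
grip_force: 30.5
```

jog_arm(
  slide=[
    [0,0,0],
    [0,0,0],
    [0,0,0],
    [0,0,0],
    [0,0,0],
    [0,0,0],
    [0,0,-0.02],
    [0,0,-0.035],
    [0,0,-0.04],
    [0,0,-0.04],
    [0,0,-0.03],
    [0,0,0],
  ],
  spin=[0,0,0,0,0,0,0,0,0,0,0,0],
  grip=-1,
)

```text
time_s: 30.75
position: [0.4557, -0.2754, 0.2057]
ee_rot: [0.004, 0.707, 0.707, 0.001]
force: [0.2, -0.1, 0.1]
gripper_width: 0.0852
grip_force: 0.0
```

jog_arm(
  slide=[
    [0.012,0.009,0],
    [0.025,0.018,0],
    [0.025,0.018,0],
    [0.025,0.018,0],
    [0.025,0.018,0],
    [0.025,0.018,0],
    [0.025,0.018,0],
    [0.025,0.018,0],
    [0.025,0.018,0],
    [0.02,0.015,0],
    [0.0055,0.005,0],
    [0,0,0],
  ],
  spin=[0,0,0,0,0,0,0,0,0,0,0,0],
)

```text
time_s: 31.95
position: [0.6263, -0.0343, 0.1995]
ee_rot: [-0.001, 0.706, 0.708, -0.001]
force: [-0.1, -0.3, -0.8]
gripper_width: 0.0855
grip_force: 0.0
```

```bash
python3 - <<'E'
from m import *
for n in ('wrist','side'):
    c,P=cap(n,n+'8'); print(n); tops(P,.144)
m=(abs(P[...,2]-.069)<.005)&(P[...,0]<.53)&(P[...,0]>.35)&(P[...,1]>.08)&(P[...,1]<.31)
q=P[m]; print(cv2.minAreaRect(q[:,:2].astype(np.float32)), observe()['position'])
E
```

```text
wrist
px (322, 99) n 2176 mean [0.6525 0.044  0.1516] zmax 0.1542 mid [0.653  0.0437] rect [0.6528 0.0437] [0.0321 0.0326] 46.6
px (282, 217) n 1675 mean [ 0.6283 -0.0347  0.1514] zmax 0.1538 mid [ 0.6284 -0.0359] rect [ 0.6283 -0.0358] [0.032  0.0321] 81.7
px (57, 302) n 1478 mean [ 0.4595 -0.102   0.1533] zmax 0.1624 mid [ 0.4558 -0.105 ] rect [ 0.4572 -0.104 ] [0.029  0.0317] 42.7
px (252, 374) n 945 mean [ 0.6043 -0.1705  0.1507] zmax 0.1536 mid [ 0.6038 -0.173 ] rect [ 0.6044 -0.1721] [0.0239 0.0328] 81.7
side
px (317, 144) n 194 mean [0.6004 0.239  0.1532] zmax 0.161 mid [0.5989 0.2417] rect [0.5992 0.2429] [0.0294 0.0757] 86.7
px (356, 190) n 95 mean [0.6496 0.0404 0.1494] zmax 0.1539 mid [0.6508 0.0427] rect [0.65   0.0422] [0.0318 0.0301] 71.0
px (358, 214) n 110 mean [ 0.6253 -0.0395  0.1497] zmax 0.1555 mid [ 0.6259 -0.0384] rect [ 0.6258 -0.0384] [0.0315 0.0288] 69.6
px (301, 248) n 118 mean [ 0.4526 -0.11    0.1525] zmax 0.1633 mid [ 0.4536 -0.108 ] rect [ 0.4536 -0.108 ] [0.0297 0.0302] 88.5
px (369, 259) n 134 mean [ 0.6007 -0.1801  0.1498] zmax 0.1545 mid [ 0.6012 -0.1796] rect [ 0.6017 -0.1795] [0.0321 0.0316] 66.5
px (311, 276) n 160 mean [ 0.4513 -0.1942  0.1541] zmax 0.1594 mid [ 0.4521 -0.1918] rect [ 0.4517 -0.193 ] [0.0308 0.0312] 33.7
px (392, 282) n 338 mean [ 0.6286 -0.2548  0.1543] zmax 0.1613 mid [ 0.6291 -0.2535] rect [ 0.6291 -0.2527] [0.0794 0.0269] 28.2
((0.4395228326320648, 0.19838304817676544), (0.12605060636997223, 0.17789465188980103), 3.58413028717041) [ 0.6256319  -0.03725205  0.20060477]
```

jog_arm(
  slide=[
    [0,0.0015,0.015],
    [0,0,0.03],
    [0,0,0.03],
    [0,0,0.025],
    [0,0,0.015],
    [0,0,0.008],
    [0,0,0],
    [0,0,0],
  ],
  spin=[0,0,0,0,0,0,0,0],
)

```text
time_s: 32.85
position: [0.6284, -0.037, 0.0793]
ee_rot: [0.001, 0.707, 0.707, 0.0]
force: [-0.7, 0.2, -0.2]
gripper_width: 0.0855
grip_force: 0.0
```

jog_arm(
  slide=[
    [0,0,0],
    [0,0,0],
    [0,0,0],
    [0,0,0],
    [0,0,0],
    [0,0,0],
    [0,0,0],
    [0,0,0],
  ],
  spin=[0,0,0,0,0,0,0,0],
  grip=1,
  force=40,
)

```text
time_s: 33.65
position: [0.6282, -0.0362, 0.079]
ee_rot: [0.0, 0.707, 0.707, 0.0]
force: [-1.5, 0.8, 5.1]
gripper_width: 0.0324
grip_force: 39.8
```

jog_arm(
  slide=[
    [0,0,-0.01],
    [0,0,-0.02],
    [0,0,-0.03],
    [0,0,-0.03],
    [0,0,-0.03],
    [0,0,-0.03],
    [0,0,-0.03],
    [0,0,-0.02],
    [0,0,0],
    [0,0,0],
  ],
  spin=[0,0,0,0,0,0,0,0,0,0],
)

```text
time_s: 34.65
position: [0.6276, -0.036, 0.2776]
ee_rot: [-0.0, 0.707, 0.707, -0.0]
force: [0.2, 0.2, -4.0]
gripper_width: 0.0325
grip_force: 40.5
```

jog_arm(
  slide=[
    [0.008,-0.008,0],
    [0.016,-0.016,0],
    [0.024,-0.023,0],
    [0.026,-0.025,0],
    [0.026,-0.025,0],
    [0.026,-0.025,0],
    [0.026,-0.025,0],
    [0.02,-0.018,0],
    [0.014,-0.013,0],
    [0.007,-0.007,0],
    [0,0,0],
    [0,0,0],
  ],
  spin=[0,0,0,0,0,0,0,0,0,0,0,0],
)

```text
time_s: 35.85
position: [0.4431, 0.1559, 0.278]
ee_rot: [0.0, 0.707, 0.707, -0.0]
force: [-0.6, -0.6, -3.0]
gripper_width: 0.0322
grip_force: 40.6
```

jog_arm(
  slide=[
    [0,0,0.015],
    [0,0,0.025],
    [0,0,0.03],
    [0,0,0.03],
    [0,0,0.03],
    [0,0,0.025],
    [0,0,0.015],
    [0,0,0.01],
    [0,0,0.006],
    [0,0,0.003],
    [0,0,0],
    [0,0,0],
  ],
  spin=[0,0,0,0,0,0,0,0,0,0,0,0],
)

```text
time_s: 37.05
position: [0.4434, 0.1568, 0.09]
ee_rot: [0.0, 0.707, 0.707, 0.001]
force: [-0.9, 0.2, -2.5]
gripper_width: 0.0321
grip_force: 40.6
```

jog_arm(
  slide=[
    [0,0,0.0015],
    [0,0,0.0015],
    [0,0,0],
    [0,0,0],
  ],
  spin=[0,0,0,0],
)

```text
time_s: 37.45
position: [0.4428, 0.1567, 0.0864]
ee_rot: [0.0, 0.707, 0.707, -0.0]
force: [-0.2, 0.2, -3.3]
gripper_width: 0.0324
grip_force: 40.6
```

jog_arm(
  slide=[
    [0,0,0.001],
    [0,0,0.001],
    [0,0,0.001],
    [0,0,0],
    [0,0,0],
  ],
  spin=[0,0,0,0,0],
)

```text
time_s: 37.95
position: [0.443, 0.1568, 0.0839]
ee_rot: [0.0, 0.707, 0.707, 0.0]
force: [-2.4, -0.1, 5.8]
gripper_width: 0.0327
grip_force: 41.5
```

jog_arm(
  slide=[
    [0,0,0],
    [0,0,0],
    [0,0,0],
    [0,0,0],
    [0,0,0],
    [0,0,0],
    [0,0,-0.02],
    [0,0,-0.03],
    [0,0,-0.03],
    [0,0,-0.03],
    [0,0,-0.01],
    [0,0,0],
  ],
  spin=[0,0,0,0,0,0,0,0,0,0,0,0],
  grip=-1,
)

```text
time_s: 39.15
position: [0.4437, 0.157, 0.2045]
ee_rot: [0.0, 0.707, 0.707, 0.001]
force: [0.2, 0.1, 0.7]
gripper_width: 0.0854
grip_force: 0.0
```

```bash
python3 - <<'E'
from m import *
c,P=cap('side','side9'); d,Q=cap('wrist')
tops(P,.144); print(observe()['joint_pos'].round(3),observe()['position'])
cv2.imwrite('pics/c9.png',np.hstack([cv2.resize(c['color'][120:330,200:410],(400,400)),d['color'][:400,80:480]])[:,:,::-1])
E
```

```text
px (317, 144) n 196 mean [0.6002 0.2393 0.1529] zmax 0.1595 mid [0.5991 0.2415] rect [0.5991 0.2415] [0.0301 0.076 ] 89.9
px (271, 174) n 103 mean [0.4403 0.1509 0.1537] zmax 0.1609 mid [0.441  0.1559] rect [0.4414 0.1554] [0.035 0.028] 76.2
px (356, 190) n 96 mean [0.6497 0.0409 0.1493] zmax 0.1539 mid [0.6497 0.0424] rect [0.6495 0.0427] [0.033  0.0303] 11.6
px (301, 248) n 120 mean [ 0.4527 -0.11    0.1521] zmax 0.1632 mid [ 0.4539 -0.1066] rect [ 0.4541 -0.1075] [0.0323 0.0295] 73.3
px (369, 259) n 131 mean [ 0.6008 -0.18    0.1501] zmax 0.156 mid [ 0.6014 -0.1789] rect [ 0.6015 -0.1789] [0.0302 0.0311] 0.2
px (311, 276) n 159 mean [ 0.4512 -0.1945  0.1543] zmax 0.1612 mid [ 0.4519 -0.1922] rect [ 0.452  -0.1921] [0.0307 0.0322] 84.1
px (392, 282) n 340 mean [ 0.6287 -0.2549  0.1542] zmax 0.1613 mid [ 0.6294 -0.2523] rect [ 0.6287 -0.2531] [0.0795 0.0271] 28.2
[-0.579  0.26   0.241  1.877 -0.072  1.015 -0.306] [0.44229133 0.15657349 0.20244513]
```

View pics/c9.png

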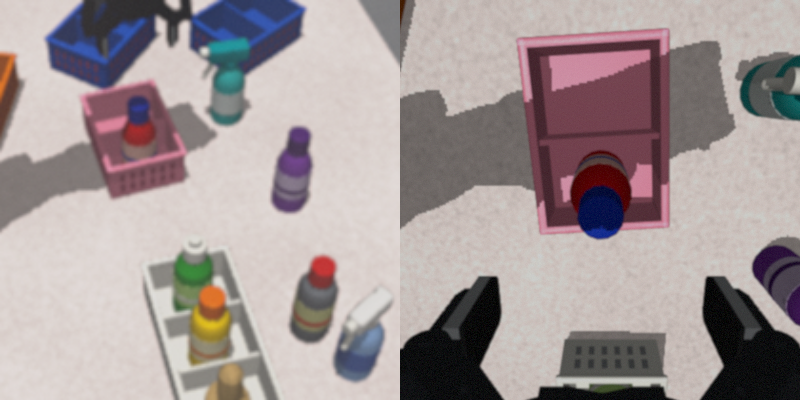

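jog_arm(
  slide=[
    [0.008,0.016,0],
    [0.014,0.028,0],
    [0.015,0.029,0],
    [0.015,0.029,0],
    [0.015,0.029,0],
    [0.012,0.022,0],
    [0.0075,0.0155,0],
    [0,0,0],
  ],
  spin=[0,0,0,0,0,0,0,0],
)

```text
time_s: 40.05
position: [0.6118, 0.2441, 0.2]
ee_rot: [-0.001, 0.707, 0.708, -0.002]
force: [-0.4, 0.4, 0.0]
gripper_width: 0.0856
grip_force: 0.0
```

jog_arm(
  slide=[
    [0,0,0],
    [0,0,0],
    [0,0,0],
    [0,0,0],
    [0,0,0],
    [0,0,0],
    [0,0,0],
    [0,0,0],
    [0,0,0],
    [0,0,0],
    [0,0,0],
    [0,0,0],
  ],
  spin=[-0.1386,-0.1386,-0.1386,-0.1386,-0.1386,-0.1386,-0.1386,-0.1386,-0.1386,-0.1386,-0.1386,0],
)

```text
time_s: 41.25
position: [0.6102, 0.2426, 0.2022]
ee_rot: [-0.001, 0.022, 1.0, -0.0]
force: [0.3, -0.5, -0.6]
gripper_width: 0.0853
grip_force: 0.0
```

```bash
python3 - <<'E'
from m import *
for n in ('wrist','side'):
    c,P=cap(n,n+'10'); print(n); tops(P,.144); tops(P,.13)
s=observe(); print(s['joint_pos'].round(3),s['position'],s['ee_rot'])
E
```

```text
wrist
px (284, 203) n 3761 mean [0.601  0.2451 0.1563] zmax 0.1598 mid [0.6017 0.2449] rect [0.6017 0.245 ] [0.0259 0.0768] 88.1
px (22, 277) n 1562 mean [0.6509 0.0473 0.1508] zmax 0.1537 mid [0.6522 0.0457] rect [0.6523 0.0456] [0.031  0.0326] 63.0
px (284, 203) n 3803 mean [0.6007 0.2451 0.1561] zmax 0.1598 mid [0.6017 0.2449] rect [0.6017 0.245 ] [0.0259 0.0768] 88.1
px (27, 273) n 2177 mean [0.6495 0.0495 0.1469] zmax 0.1537 mid [0.6522 0.0457] rect [0.6522 0.0457] [0.0308 0.0332] 70.5
side
px (317, 144) n 194 mean [0.6005 0.239  0.1531] zmax 0.1611 mid [0.5989 0.242 ] rect [0.5991 0.2419] [0.0305 0.0766] 87.2
px (271, 174) n 100 mean [0.4403 0.1513 0.1536] zmax 0.1595 mid [0.4412 0.1534] rect [0.4409 0.1534] [0.0314 0.0279] 76.2
px (356, 190) n 95 mean [0.65   0.0407 0.1494] zmax 0.1546 mid [0.6509 0.0428] rect [0.6501 0.0426] [0.0341 0.0299] 70.9
px (301, 248) n 123 mean [ 0.4528 -0.1101  0.152 ] zmax 0.1639 mid [ 0.4533 -0.1073] rect [ 0.454  -0.1079] [0.0323 0.0295] 75.8
px (369, 259) n 132 mean [ 0.6006 -0.18    0.1498] zmax 0.1548 mid [ 0.6009 -0.179 ] rect [ 0.6018 -0.179
[... 615 characters left out ...]
5   0.0422] [0.0333 0.0318] 78.1
px (301, 249) n 161 mean [ 0.4522 -0.112   0.1485] zmax 0.1639 mid [ 0.4533 -0.1078] rect [ 0.4541 -0.1084] [0.0332 0.0299] 75.4
px (368, 261) n 181 mean [ 0.5992 -0.1824  0.1463] zmax 0.1548 mid [ 0.6008 -0.1793] rect [ 0.6008 -0.1796] [0.0332 0.0321] 40.9
px (310, 277) n 205 mean [ 0.4504 -0.1962  0.1503] zmax 0.1604 mid [ 0.4518 -0.1923] rect [ 0.4519 -0.1927] [0.0322 0.0327] 73.3
px (392, 282) n 381 mean [ 0.6286 -0.2558  0.1524] zmax 0.1617 mid [ 0.63   -0.2517] rect [ 0.6298 -0.2529] [0.0788 0.0272] 29.6
[-0.319  0.549 -0.169  1.387  0.094  1.215  1.025] [0.61057476 0.24278371 0.20253982] [-7.62188429e-04  2.46525649e-02  9.99695739e-01 -3.16174500e-04]
```

View pics/wrist10.png

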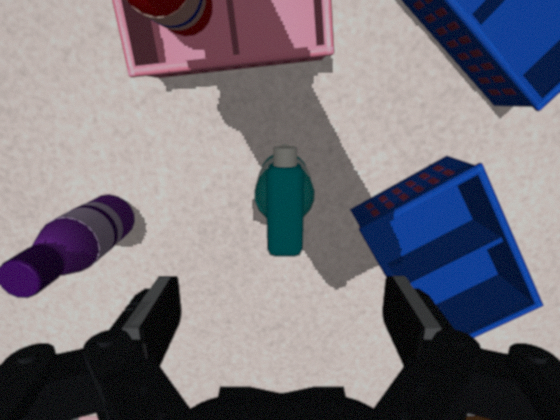

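jog_arm(
  slide=[
    [-0.001,0,0.015],
    [0,0,0.03],
    [0,0,0.03],
    [0,0,0.025],
    [0,0,0.015],
    [0,0,0.0065],
    [0,0,0],
    [0,0,0],
  ],
  spin=[0,0,0,0,0,0,0,0],
)

```text
time_s: 42.15
position: [0.6127, 0.2435, 0.0827]
ee_rot: [0.0, 0.023, 1.0, 0.0]
force: [-0.7, -0.7, 0.4]
gripper_width: 0.0852
grip_force: 0.0
```

jog_arm(
  slide=[
    [0,0,0],
    [0,0,0],
    [0,0,0],
    [0,0,0],
    [0,0,0],
    [0,0,0],
    [0,0,0],
    [0,0,0],
  ],
  spin=[0,0,0,0,0,0,0,0],
  grip=1,
  force=40,
)

```text
time_s: 42.95
position: [0.6125, 0.2436, 0.0822]
ee_rot: [0.0, 0.023, 1.0, 0.0]
force: [0.2, 0.5, 4.0]
gripper_width: 0.0256
grip_force: 40.5
```

jog_arm(
  slide=[
    [0,0,-0.01],
    [0,0,-0.02],
    [0,0,-0.03],
    [0,0,-0.03],
    [0,0,-0.03],
    [0,0,-0.03],
    [0,0,-0.03],
    [0,0,-0.02],
    [0,0,0],
    [0,0,0],
  ],
  spin=[0,0,0,0,0,0,0,0,0,0],
)

```text
time_s: 43.95
position: [0.6119, 0.2429, 0.2811]
ee_rot: [-0.001, 0.023, 1.0, -0.0]
force: [-0.4, -0.2, -2.6]
gripper_width: 0.0257
grip_force: 39.9
```

jog_arm(
  slide=[
    [0.008,0,0],
    [0.016,-0.001,0],
    [0.022,-0.001,0],
    [0.025,-0.001,0],
    [0.025,-0.001,0],
    [0.025,-0.001,0],
    [0.022,-0.001,0],
    [0.016,-0.001,0],
    [0.01,-0.001,0],
    [0.005,-0.001,0],
    [0,0,0],
    [0,0,0],
  ],
  spin=[0,0,0,0,0,0,0,0,0,0,0,0],
)

```text
time_s: 45.15
position: [0.4387, 0.242, 0.2816]
ee_rot: [0.0, 0.023, 1.0, -0.0]
force: [0.4, -0.2, -3.2]
gripper_width: 0.0255
grip_force: 39.9
```

```bash
python3 - <<'E'
from m import *
c,P=cap('side','side11'); cv2.imwrite('pics/c11.png',cv2.resize(c['color'][90:240,200:380,::-1],None,fx=3,fy=3))
m=(abs(P[...,2]-.069)<.005)&(P[...,0]<.53)&(P[...,0]>.35)&(P[...,1]>.08)&(P[...,1]<.31)
print(cv2.minAreaRect(P[m][:,:2].astype(np.float32)), observe()['position'])
E
```

```text
((0.4395706057548523, 0.19716015458106995), (0.12606243789196014, 0.1793549358844757), 3.8700156211853027) [0.43874001 0.24198878 0.28159257]
```

View pics/c11.png

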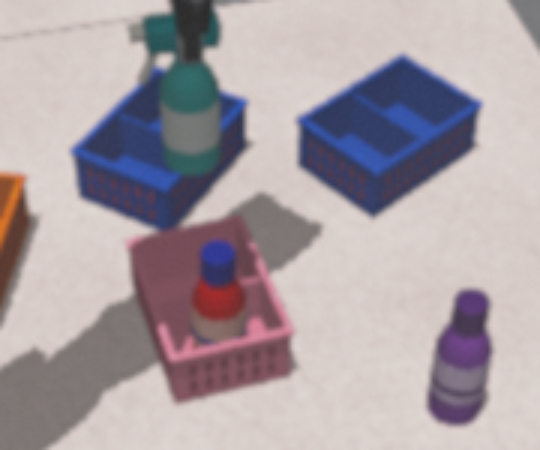

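The spray (190,120) hangs upright and the free pink compartment lies below it.

jog_arm(
  slide=[
    [0,0,0.015],
    [0,0,0.025],
    [0,0,0.03],
    [0,0,0.03],
    [0,0,0.03],
    [0,0,0.025],
    [0,0,0.015],
    [0,0,0.01],
    [0,0,0.006],
    [0,0,0.003],
    [0,0,0],
    [0,0,0],
  ],
  spin=[0,0,0,0,0,0,0,0,0,0,0,0],
)

```text
time_s: 46.4
position: [0.4385, 0.2424, 0.0935]
ee_rot: [0.001, 0.023, 1.0, 0.0]
force: [0.4, 0.2, -1.9]
gripper_width: 0.0254
grip_force: 39.8
```

jog_arm(
  slide=[
    [0,0,0.0015],
    [0,0,0.0015],
    [0,0,0.001],
    [0,0,0],
    [0,0,0],
  ],
  spin=[0,0,0,0,0],
)

```text
time_s: 46.9
position: [0.438, 0.2422, 0.0889]
ee_rot: [-0.0, 0.023, 1.0, -0.0]
force: [0.5, 0.1, -3.0]
gripper_width: 0.0254
grip_force: 39.9
```

jog_arm(
  slide=[
    [0,0,0.001],
    [0,0,0.001],
    [0,0,0],
    [0,0,0],
  ],
  spin=[0,0,0,0],
)

```text
time_s: 47.3
position: [0.4382, 0.2423, 0.0871]
ee_rot: [0.0, 0.023, 1.0, 0.0]
force: [-0.9, 0.1, 2.3]
gripper_width: 0.0253
grip_force: 40.5
```

jog_arm(
  slide=[
    [0,0,0],
    [0,0,0],
    [0,0,0],
    [0,0,0],
    [0,0,0],
    [0,0,0],
    [0,0,-0.02],
    [0,0,-0.03],
    [0,0,-0.03],
    [0,0,-0.03],
    [0,0,-0.03],
    [0,0,0],
  ],
  spin=[0,0,0,0,0,0,0,0,0,0,0,0],
  grip=-1,
)

```text
time_s: 48.5
position: [0.4399, 0.2434, 0.2308]
ee_rot: [0.003, 0.023, 1.0, 0.002]
force: [-0.1, 0.6, -0.4]
gripper_width: 0.0854
grip_force: 0.0
```

jog_arm(
  slide=[
    [0,0,-0.03],
    [0,0,-0.03],
    [0,0,-0.02],
    [0,0,0],
    [0,0,0],
  ],
  spin=[0,0,0,0,0],
)

```text
time_s: 49.0
position: [0.4379, 0.242, 0.3062]
ee_rot: [-0.0, 0.023, 1.0, -0.0]
force: [-0.1, 0.8, -0.9]
gripper_width: 0.0853
grip_force: 0.0
```

```bash
python3 - <<'E'
from m import *
c,P=cap('side','side12'); tops(P,.104)
cv2.imwrite('pics/c12.png',cv2.resize(c['color'][110:370,200:440,::-1],None,fx=2.3,fy=2.3))
E
```

```text
px (265, 167) n 663 mean [0.4328 0.2001 0.1387] zmax 0.166 mid [0.4267 0.1933] rect [0.4254 0.1939] [0.1226 0.0783] 88.6
px (355, 196) n 246 mean [0.6472 0.0353 0.1321] zmax 0.1543 mid [0.6499 0.0393] rect [0.6491 0.0397] [0.036  0.0366] 19.0
px (301, 255) n 344 mean [ 0.4511 -0.1149  0.1299] zmax 0.1624 mid [ 0.4534 -0.1109] rect [ 0.4532 -0.1117] [0.0424 0.0485] 82.9
px (367, 265) n 351 mean [ 0.5975 -0.1853  0.1304] zmax 0.1544 mid [ 0.6009 -0.1821] rect [ 0.5998 -0.1839] [0.041  0.0457] 76.0
px (310, 283) n 416 mean [ 0.4492 -0.1998  0.1318] zmax 0.1592 mid [ 0.4512 -0.1971] rect [ 0.4513 -0.1974] [0.042  0.0504] 74.6
px (392, 284) n 437 mean [ 0.6284 -0.2566  0.1473] zmax 0.1629 mid [ 0.6289 -0.2516] rect [ 0.6294 -0.2542] [0.0789 0.0297] 28.1
px (320, 316) n 141 mean [ 0.4509 -0.2786  0.1153] zmax 0.1226 mid [ 0.4518 -0.2767] rect [ 0.4518 -0.2768] [0.0268 0.0275] 28.3
```

View pics/c12.png

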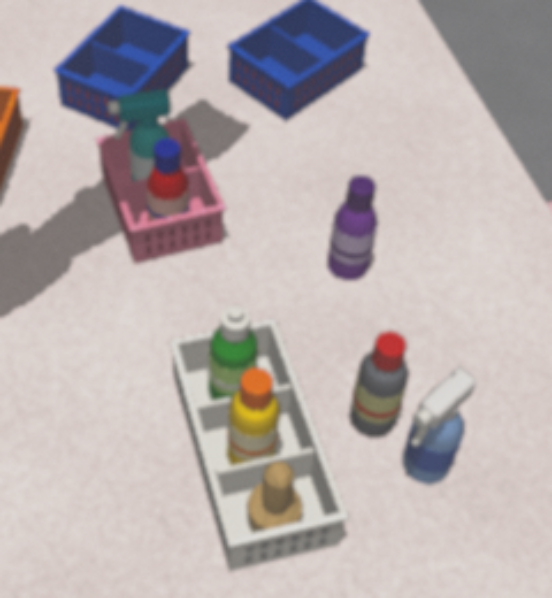

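The picture shows all five items upright in their own compartments: green (233,360), yellow (254,420), brush (275,497), red (167,178) and turquoise (150,145). The three bystanders have not moved, so I'm handing in.

```bash
python3 -c "from cell import *; print(close_job())"
```

```text
the job is handed in; nothing more can be done
None
```

I packed both kits and handed the job in at about 49 s: all five items stood upright, each in its own compartment, and the grey bottle, purple bottle and white-headed spray were left where they were.

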